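# Pin the brew unit's drive link

### The arm

A 6-joint arm with a two-finger parallel gripper is mounted at the origin on the work surface. World frame = base frame: x ahead of the robot, y to its left, z up, the work surface at z = 0. Lengths are in m, angles in degrees, forces in N, time in s.
With the tool pointing down it reaches from about 0.4 to 0.825 m from the base axis. Payload 7 kg.
Tool frame: the origin (TCP) lies midway between the tips of the shut fingers; the grasp point (between the pads) lies 19 mm behind it; z points along the fingers, x is the direction in which the jaws open and shut, and the axes are right-handed (so a half turn about z gives the same grasp; the last joint's range is limited). The gripper opens to 88 mm and grips with 3 to 60 N. Pads are 19 mm wide; open, the fingers measure 130 mm over their backs; the gripper's body (78 mm by 193 mm) begins 47 mm behind the grasp point.
Start: joints at [85.491, 20.546, 0.682, 0, -70.136, -16.507], TCP at [0.242, 0.63, 0.227] pointing down, gripper open.
Joint ranges: [-176.03, 176.03], [-82.01, 121.73], [-58.28, 71.71], [-173.87, 95.51], [-174.79, -0.11], [-173.66, 173.66]. Speed limits (degrees/s): [136.94, 136.94, 172.46, 180, 180, 180].

### API

Orientations are given as [roll, pitch, yaw] about the fixed x, y, z axes, in that order (R = Rz(yaw) Ry(pitch) Rx(roll)).
In Python, from plant import * gives the robot as it stands. The module is installed in compiled form; this text tells all that it offers.
- The arm moves only by the shell command python3 -m pendant 'ROWS' [OPENING]. ROWS is JSON, a list that holds one entry, the list of rows, each a list of 6 numbers: the shift along the world's x, y, z in mm, then the turn, a rotation vector about the world's x, y, z in degrees. A call has 1 to 10 rows; each row is the pose to reach, as a shift and turn from the pose commanded when the call began; what a row does not reach only later rows make up. A row lasts 1/8 s, in which the tool goes at most 62.5 mm and 10.7 degrees, less where a joint would pass 70% of its speed; a pose out of reach is approached as far as the arm can. A call with a gripper value outside its range is refused whole. OPENING is the closure, from -1 (fully open) to 1 (shut), set as the call begins (- or left out, the last holds). The fingers move at their own pace and stop on an object; the grip force is fixed at half the most. Time passes only in rows, so rows that repeat a pose let the fingers close. It gives the time, the measured TCP pose, the force and the opening at its end, in the units of the state.
- get_obs(): the state, without advancing time (a new reading comes with each control period).
- snapshot(name): name is "scene" or "side" or "wrist"; returns a dict with "pixels" (480x640x3 uint8, red, green, blue), "depth" (480x640 float32, m along the optical axis (not along the pixel's ray), 0 where there is no reading), "fx", "fy", "cx", "cy" (pixels), "pose" (4x4, takes a point from camera to world coordinates); the wrist camera has in their place "tool_from_camera" (4x4, takes a point from camera to tool coordinates, whose origin is the TCP and whose axes are the tool frame's). Camera axes: x right, y down, z forward; pixel columns grow to the right and rows downward; lengths in m; the calibration is good to about 2 mm. The wrist camera is an equidistant fisheye: a pixel r from the principal point sees the ray r / f radians off the axis. A picture is of the moment at which its call begins: read the wrist's pose just before it.
- close_job(): hands the job in, once; it reports no verdict.
The state is a dict: "clock": time; "joint_pos": joint angles; "qvel": joint speeds; "tau": joint torques, N m; "tool_pos": TCP position; "orientation": TCP orientation; "force": force on the tool from outside, world axes, zero at the start; "moment": the same for the moment, N m; "opening": finger opening in m.
Only numpy, scipy, OpenCV 4.12 (cv2) and the standard library are available. Lean on these libraries where they do the work, as an engineer would, in place of code of your own. Each camera call takes 0.05 s, during which the arm holds its last target. There are 200 camera calls.

### The job

Fold both flaps of the small spare-parts carton back past upright and leave them open, then take out the square-headed steel pin and push it nose first through the canted fork and the sprung link of the brew unit until its head sits fully home in the blue collar, with a firm push but without ramming it. Leave the pin there, and leave the black plug in the carton and everything else on the bench where it is.

Things in the scene. Friction and masses are not known exactly. Their poses are not given: they have to be found in the camera images.
- carton: cardboard spare-parts carton, fixed to the table, 130 (x) x 110 (y) x 74 mm tall outside, walls 4 mm; origin under its centre, z up. A green insert fills it up to 49 mm and has two sockets at x 0, y +25 and -25 mm (steel pin in one, black plug in the other, either way round). Two flaps are hinged along its long (x) edges
- flap_left (a joint): flap 128 mm long, 40 mm wide, 3 mm thick, hinged along the carton's +y rim at carton y +54 mm, 74.5 mm up. 0 = lying flat inwards over the contents, 1.57 = upright, 2.7 = folded back outwards as far as it goes; it stays where it is left. Starts ajar at 0.7 to 1.1, leaving a gap of at least 45 mm between the two flaps
- flap_right (a joint): the same flap on the carton's -y rim (hinge at carton y -54 mm)
- flap_left_edge (a point): middle of the left flap's free edge
- flap_right_edge (a point): middle of the right flap's free edge
- pin: steel pin with a square head, 43 mm long: round shank 12 mm diameter and 32 mm long whose last 6 mm taper to 6.6 mm at the nose, then a head 16 x 16 mm and 11 mm tall. Origin at the nose, z along the pin towards the head, x and y square to the head's flats. It starts upright in a socket of the insert with the head resting on the insert
- pin_shoulder (a point): on the pin's axis at the underside of its head, 32 mm from the nose
- pin_top (a point): on the pin's axis at the top of its head, 43 mm from the nose
- brew_unit: coffee machine brew unit in a service stand, fixed to the table: dark base plate 190 x 130 mm, black block with a short grey cylinder at its back (+x) up to 165 mm high, fork in front of them; origin on the table under the fork hole
- fork: aluminium fork of the brew unit; origin: centre of the hole's mouth in the upper cheek, 125 mm above the table; z axis: the hole's axis, up and out, leaning 35 degrees from vertical towards the brew unit's -x; y level. Cheeks 44 x 44 mm, 8 mm thick, at z -8 to 0 and -28 to -20 mm; both holes 13.4 mm, right through
- fork_collar (a point): centre of the rim of the blue collar that stands round the hole's mouth (fork z +9 mm): 27 mm inside, 37 mm outside, 9 mm high. The seated head stands only 2 mm proud of it, so fingers that hold the head meet the collar before the pin is home
- link (a joint): brass link, hinged 85 mm from the hole on the fork's -x side; its 10 mm thick lug (hole 13.4 mm) lies in the fork at z -19 to -9 mm. 0 = at rest, a spring holding the lug's hole about 2 mm out of line towards the fork's -y; 0.026 = in line. The pin's tapered nose must drag it into line: 5 to 15 N of push, also for the last few millimetres
- fork_seat (a point): the fork's origin: the seated pin's shoulder comes to this point
- plug: round-headed black plastic plug, 38 mm tall (12 mm shank, head 20 mm across and 6 mm thick), in the other socket of the carton's insert; origin at its lower end
- cleaner_a: white cleaner bottle with blue cap and paper label, 56 mm diameter, 170 mm tall; origin under its centre
- beaker: clear plastic cup, 84 mm across, 100 mm tall; origin under its centre
- screwdriver: screwdriver lying on the table between carton and brew unit; origin at its underside, x towards its tip
- wrench: steel wrench lying on the table to the right of the brew unit; origin at its underside, x along it
- gasket: red sealing ring, 64 mm across, 8 mm thick, flat on the table; origin under its centre
- portafilter_cup: small steel bowl, 72 mm across, 45 mm tall; origin under its centre
Not all that is in view belongs to the job. There is more than one size of the carton; the job needs the middle-sized.

How it is judged (in metres and radians):
On the way, in this order (a step that is already met when the one before it is completed fails the run):
1. both carton flaps are folded back past upright (value of joint each of flap_left, flap_right above 1.65 rad), for 0.2 s.
2. the pin is lifted out of the carton (height (world z) of pin above 0.08 m), for 0.1 s.
At the end, for the whole second after the job is handed in: The pin is through fork and link with its shoulder within 2 mm of the bottom of the collar along the hole's axis and within 3 mm of the fork_seat point, in line with the hole within 0.08 rad, at rest and released; both flaps are still open (over 1.4 rad) (distance between pin_shoulder and fork_seat below 0.003 m and z of pin_shoulder in the frame of fork below 0.002 m and angle between the z axis of pin and the z axis of fork, either way round below 0.08 rad and linear speed of pin below 0.02 m/s and value of joint each of flap_left, flap_right above 1.4 rad); the robot touches nothing.
It fails at once if the pin is rammed: it presses on the fork with over 120 N (contact force between pin and fork above 120 N).
It fails at once if the plug is moved more than 20 mm (distance of plug from where it was at the start of the episode above 0.02 m).
It fails at once if one of the other things on the bench (bottle, beaker, bowl, tools, ring) is moved more than 30 mm (distance of any of cleaner_a, beaker, screwdriver, wrench, gasket, portafilter_cup from where it was at the start of the episode above 0.03 m).
It also fails if it takes over 51 s, if anything falls off the work surface, if the arm or the gripper's body presses on something with over 40 N, if the wrist force passes 120 N, or if a joint passes its speed limit or range.

## Working session

There is one attempt and no reset: what is moved stays moved. The work goes in short steps, Python scripts to look and compute and a shell command to move; the robot and the scene stay as the last step left them, time stands still between calls to the robot, and variables do not carry over. Pictures are saved under pics/ and viewed, about 8 in all and at most 12, crops included, and the job is handed in when it is done.

```bash
mkdir -p pics
cat > h.py <<'E'
from plant import *
import numpy as np, cv2
from scipy.spatial.transform import Rotation as R
def snap(n,f=None):
    o=get_obs(); s=snapshot(n)
    if f: cv2.imwrite('pics/'+f,s['pixels'][:,:,::-1])
    if n=='wrist':
        T=np.eye(4);T[:3,:3]=R.from_euler('xyz',o['orientation'],degrees=True).as_matrix();T[:3,3]=o['tool_pos']
        s['pose']=T@s['tool_from_camera']
    return s
def rays(s,u,v,fish=False):
    x=(np.asarray(u,float)-s['cx']);y=(np.asarray(v,float)-s['cy'])
    if fish:
        f=s['fx'];r=np.hypot(x,y)+1e-9;t=r/f
        d=np.stack([np.sin(t)*x/r,np.sin(t)*y/r,np.cos(t)],-1)
    else: d=np.stack([x/s['fx'],y/s['fy'],np.ones_like(x)],-1)
    return s['pose'][:3,3],d@s['pose'][:3,:3].T
def onplane(s,u,v,z,fish=False):
    o,d=rays(s,u,v,fish); return o+d*((z-o[2])/d[...,2])[...,None]
def cloud(s,fish=False):
    v,u=np.mgrid[:480,:640]
    x=u-s['cx'];y=v-s['cy'];D=s['depth']
    if fish:
        r=np.hypot(x,y)+1e-9;t=np.minimum(r/s['fx'],1.5);k=np.tan(t)/r;p=np.stack([x*k*D,y*k*D,D],-1)
    else: p=np.stack([x/s['fx']*D,y/s['fy']*D,D],-1)
    return p@s['pose'][:3,:3].T+s['pose'][:3,3]
E
python3 - <<'E'
from h import *
import pickle
d={}
for n in('scene','side','wrist'):
    d[n]=snap(n,n+'0.png'); print(n,d[n]['fx'],d[n]['cx'],d[n]['cy'],d[n]['pose'].round(3).tolist(),(d[n]['depth']>0).mean())
pickle.dump(d,open('d0.pkl','wb')); print(get_obs())
E
```

```text
scene 545.9992566670293 325.3148403233253 236.8941955140682 [[0.824, 0.44, -0.358, 1.022], [0.567, -0.642, 0.516, -0.68], [-0.003, -0.627, -0.779, 1.152], [0.0, 0.0, 0.0, 1.0]] 0.996064453125
side 568.3196960883762 322.50716885776046 242.2920293036689 [[0.997, -0.062, 0.037, 0.501], [-0.07, -0.702, 0.709, -1.056], [-0.018, -0.71, -0.704, 1.189], [0.0, 0.0, 0.0, 1.0]] 0.996044921875
wrist 371.64829954431775 320.6417217654831 233.94586350499648 [[-0.358, -0.892, -0.276, 0.318], [-0.934, 0.343, 0.104, 0.602], [0.002, 0.295, -0.955, 0.385], [0.0, 0.0, 0.0, 1.0]] 0.9950390625
{'clock': 0.15, 'joint_pos': array([ 8.54900342e+01,  2.05812028e+01,  6.45848722e-01, -1.38861678e-02,
       -7.01369359e+01, -1.65057562e+01]), 'qvel': array([ 0.01731242, -0.10685966,  0.12735739,  0.1079924 ,  0.00985526,
       -0.01279373]), 'tau': array([-6.70289883e-04, -5.83280468e+01,  2.93292886e+01,  7.00140595e+00,
        8.83776869e-03, -1.08286624e-04]), 'tool_pos': array([0.24198054, 0.62973281, 0.22584953]), 'orientation': array([-1.79991978e+02, -7.30202735e-02, -1.11020453e+02]), 'force': array([ 0.31574644,  0.14083107, -0.2371102 ]), 'moment': array([-0.00494029,  0.00735292, -0.03934957]), 'opening': 0.08721398792876303}
```

View pics/scene0.png

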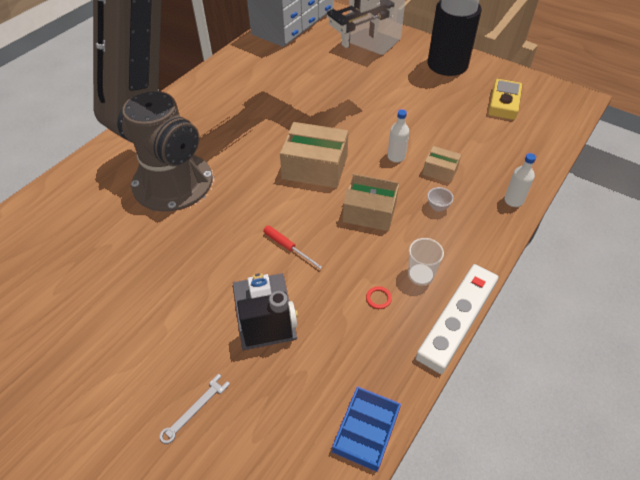

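View pics/side0.png

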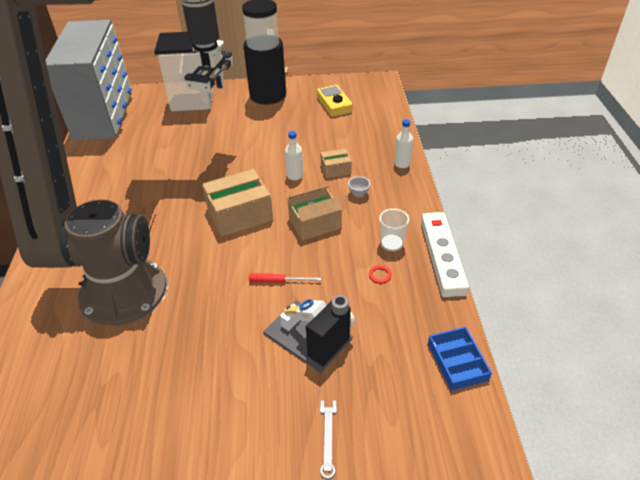

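The scene view shows three cartons: large at (315,155), middle at (370,203) and small at (441,165). The middle one also shows a grey pin head in its gap, and the side view has it at (315,213), so that fits. The brew unit is at (265,310) in scene and (315,325) in side. Next: an enlarged crop to confirm, plus measurements from depth.

Run:
```python
from h import *
import pickle
d=pickle.load(open('d0.pkl','rb'))
a=d['scene']['pixels'][165:240,325:415]; b=d['side']['pixels'][180:245,275:355]
e=d['scene']['pixels'][260:355,220:310]; f=d['side']['pixels'][285:375,260:360]
g=lambda x:cv2.resize(x,(400,300),interpolation=cv2.INTER_CUBIC)
cv2.imwrite('pics/crop1.png',np.vstack([np.hstack([g(a),g(b)]),np.hstack([g(e),g(f)])])[:,:,::-1])
for n in('scene','side'):
    s=d[n];C=cloud(s);hsv=cv2.cvtColor(s['pixels'],cv2.COLOR_RGB2HSV)
    for nm,(u0,u1,v0,v1) in {'mid':((335,405,172,235) if n=='scene' else (280,348,182,245)),'brew':((225,305,265,350) if n=='scene' else (260,360,290,375))}.items():
        P=C[v0:v1,u0:u1].reshape(-1,3);H=hsv[v0:v1,u0:u1].reshape(-1,3)
        m=P[:,2]>0.006
        if nm=='mid':
            m&=P[:,2]<.2
            for lo,hi in((.01,.06),(.064,.08),(.08,.15)):
                q=P[(P[:,2]>lo)&(P[:,2]<hi)]; print(n,lo,len(q),q.min(0).round(3),q.max(0).round(3),np.array(cv2.boxPoints(cv2.minAreaRect(q[:,:2].astype(np.float32)))).round(3).tolist())
            gm=(H[:,0]>50)&(H[:,0]<90)&(H[:,1]>120); q=P[gm]; print('green',len(q),q.mean(0).round(3))
            gr=(H[:,1]<70)&(P[:,2]>.045); q=P[gr]; print('grey',len(q),np.median(q,0).round(3) if len(q) else 0)
        else:
            q=P[(P[:,2]>.004)&(P[:,2]<.2)]
            r=cv2.minAreaRect(q[:,:2].astype(np.float32));print(n,nm,r,cv2.boxPoints(r).round(3).tolist())
            bl=(H[:,0]>100)&(H[:,0]<130)&(H[:,1]>120)&(P[:,2]>.1); q=P[bl]; print('blue',len(q),q.mean(0).round(4) if len(q) else 0, q.min(0).round(3),q.max(0).round(3))
            bk=(P[:,2]>.15);q=P[bk];print('cyl',len(q),q.mean(0).round(3))
```

```text
scene 0.01 1089 [0.396 0.152 0.01 ] [0.624 0.305 0.06 ] [[0.39100000262260437, 0.30300000309944153], [0.45100000500679016, 0.13199999928474426], [0.6259999871253967, 0.19300000369548798], [0.5659999847412109, 0.36399999260902405]]
scene 0.064 456 [0.466 0.154 0.064] [0.623 0.301 0.08 ] [[0.4620000123977661, 0.2619999945163727], [0.5040000081062317, 0.1509999930858612], [0.6269999742507935, 0.1979999989271164], [0.5839999914169312, 0.3089999854564667]]
scene 0.08 727 [0.47  0.158 0.08 ] [0.621 0.293 0.112] [[0.46700000762939453, 0.2540000081062317], [0.5019999742507935, 0.15299999713897705], [0.6230000257492065, 0.1940000057220459], [0.5889999866485596, 0.29499998688697815]]
green 152 [0.533 0.258 0.056]
grey 28 [0.536 0.251 0.06 ]
scene brew ((0.4900006055831909, -0.1835084855556488), (0.2029837667942047, 0.244344100356102), 35.67497253417969) [[0.335999995470047, -0.14300000667572021], [0.4790000021457672, -0.34200000762939453], [0.6439999938011169, -0.2240000069141388], [0.5009999871253967, -0.02500000037252903]]
blue 64 [ 0.5116 -0.2046  0.1475] [ 0.488 -0.68   0.113] [ 1.022 -0.1
[... 481 characters left out ...]
0000071525574]]
side 0.08 631 [0.469 0.157 0.08 ] [0.622 0.296 0.112] [[0.4659999907016754, 0.2529999911785126], [0.5040000081062317, 0.14800000190734863], [0.628000020980835, 0.19200000166893005], [0.5899999737739563, 0.2980000078678131]]
green 57 [0.532 0.247 0.071]
grey 16 [0.535 0.259 0.057]
side brew ((0.5042432546615601, -0.17622071504592896), (0.2649001479148865, 0.26899605989456177), 85.13866424560547) [[0.35899999737739563, -0.296999990940094], [0.6269999742507935, -0.3199999928474426], [0.6489999890327454, -0.0560000017285347], [0.38100001215934753, -0.032999999821186066]]
blue 55 [ 0.5024 -0.197   0.1323] [ 0.488 -0.215  0.118] [ 0.517 -0.179  0.143]
cyl 283 [ 0.569 -0.341  0.305]
```

View pics/crop1.png

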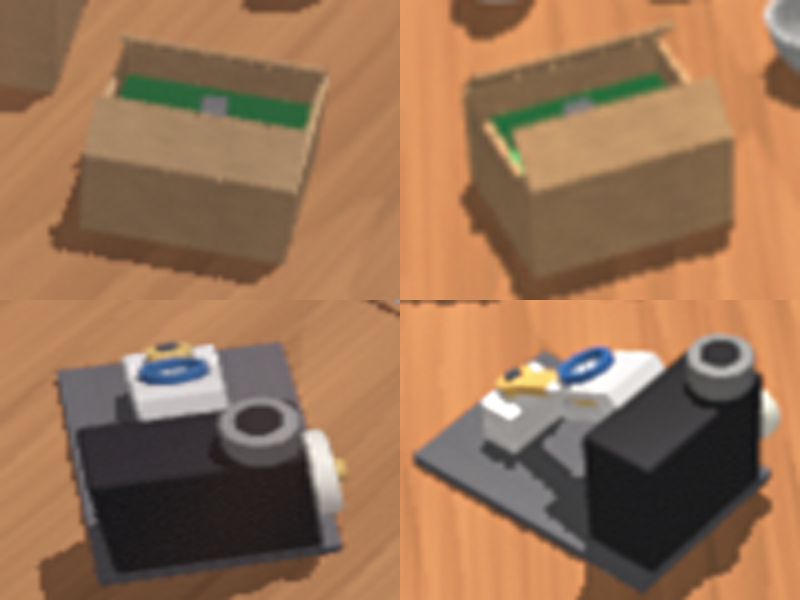

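The crop confirms the middle carton: the grey square head is visible in the left (+y) half of its green insert. Its centre is about (0.545, 0.228) with a yaw of about 20°. I'll move above it with the jaws along the carton's y axis, closed.

```bash
python3 -m pendant '[[[303,-402,25,0,0,41],[303,-402,25,0,0,41],[303,-402,25,0,0,41],[303,-402,25,0,0,41],[303,-402,25,0,0,41],[303,-402,25,0,0,41],[303,-402,25,0,0,41],[303,-402,25,0,0,41],[303,-402,25,0,0,41],[303,-402,25,0,0,41]]]' 1
python3 - <<'E'
from h import *
import pickle
s=snap('wrist','w1.png'); pickle.dump(s,open('w1.pkl','wb')); print(get_obs()['joint_pos'])
C=cloud(s,True)
ex=np.array([np.cos(np.radians(20)),np.sin(np.radians(20))]);ey=np.array([-ex[1],ex[0]])
q=C-[.545,.228,0];X=q[...,:2]@ex;Y=q[...,:2]@ey;Z=C[...,2]
m=(abs(X)<.05)&(abs(Y)<.08)&(Z>.03)&(Z<.13)
for y in np.arange(-.076,.08,.008):
    k=m&(abs(Y-y)<.004); print(round(y,3),k.sum(),np.percentile(Z[k],[5,50,95]).round(3) if k.any() else '')
# brew from side/scene: dark plate points
d=pickle.load(open('d0.pkl','rb'))
for n,(u0,u1,v0,v1) in {'scene':(225,305,265,350),'side':(260,360,290,375)}.items():
    t=d[n];P=cloud(t)[v0:v1,u0:u1].reshape(-1,3);c=t['pixels'][v0:v1,u0:u1].reshape(-1,3).astype(int)
    k=(c.max(1)<110)&(c.max(1)-c.min(1)<25)&(P[:,2]>.004)&(P[:,2]<.02)
    r=cv2.minAreaRect(P[k][:,:2].astype(np.float32));print(n,k.sum(),cv2.boxPoints(r).round(3).tolist())
    k=(c.max(1)<60)&(P[:,2]>.08)&(P[:,2]<.16)
    r=cv2.minAreaRect(P[k][:,:2].astype(np.float32));print('block',k.sum(),np.percentile(P[k][:,2],95),cv2.boxPoints(r).round(3).tolist())
E
```

```text
clock: 1.4
tool_pos: [0.5451, 0.2276, 0.2512]
orientation: [180.0, 0.0, -70.1]
force: [0.1, 0.3, 0.3]
opening: 0.0008
[ 4.16796150e+01  1.18084887e+01 -8.15775857e+00 -1.50263741e-02
 -7.00571150e+01  6.82963421e+01]
-0.076 0 
-0.068 0 
-0.06 0 
-0.052 634 [0.078 0.081 0.085]
-0.044 810 [0.085 0.089 0.093]
-0.036 877 [0.093 0.097 0.101]
-0.028 1407 [0.049 0.103 0.106]
-0.02 775 [0.049 0.05  0.057]
-0.012 777 [0.049 0.05  0.052]
-0.004 776 [0.049 0.05  0.051]
0.004 779 [0.049 0.05  0.051]
0.012 801 [0.049 0.05  0.051]
0.02 787 [0.049 0.05  0.061]
0.028 1136 [0.049 0.051 0.108]
0.036 1154 [0.05  0.101 0.107]
0.044 801 [0.089 0.094 0.098]
0.052 744 [0.08  0.085 0.088]
0.06 146 [0.077 0.079 0.08 ]
0.068 0 
0.076 0 
scene 420 [[0.3869999945163727, -0.17800000309944153], [0.527999997138977, -0.3070000112056732], [0.6140000224113464, -0.21299999952316284], [0.4729999899864197, -0.08399999886751175]]
block 1241 0.13889843382175737 [[0.4959999918937683, -0.2630000114440918], [0.5350000262260437, -0.29899999499320984], [0.6069999933242798, -0.22100000083446503], [0.5680000185966492, -0.1850000023841858]]
side 647 [[0.3880000114440918, -0.18400000035762787], [0.5289999842643738, -0.3089999854564667], [0.6119999885559082, -0.2150000035762787], [0.47099998593330383, -0.09000000357627869]]
block 793 0.13911076579808307 [[0.4950000047683716, -0.26600000262260437], [0.5329999923706055, -0.30399999022483826], [0.6110000014305115, -0.22499999403953552], [0.5730000138282776, -0.18799999356269836]]
```

View pics/w1.png

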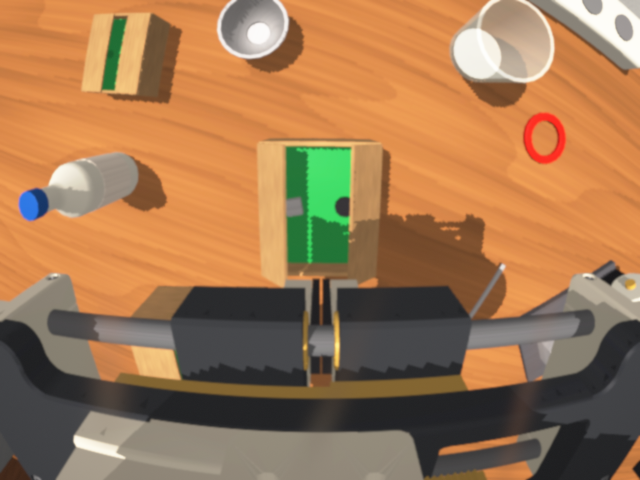

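Wrist view: the pin head is at (294,206), the plug at (343,206), and the flap edges are about 55 mm apart. The closed fingers fit between them, so I'll lower them into the gap and open to push both flaps outward.

```bash
python3 -m pendant '[[[0,1,-60,0,0,0],[0,1,-120,0,0,0],[0,1,-164,0,0,0],[0,1,-164,0,0,0]]]' 1
python3 -m pendant '[[[0,0,0,0,0,0],[0,0,0,0,0,0],[0,0,0,0,0,0],[0,0,0,0,0,0],[0,0,0,0,0,0],[0,0,0,0,0,0]]]' -1
python3 - <<'E'
from h import *
snap('wrist','w2.png')
E
```

```text
clock: 1.95
tool_pos: [0.5423, 0.2289, 0.0845]
orientation: [179.6, -0.1, -69.9]
force: [-0.1, -0.1, 1.7]
opening: 0.0007
clock: 2.7
tool_pos: [0.5452, 0.2291, 0.0879]
orientation: [-180.0, 0.0, -70.0]
force: [-0.2, 0.3, 1.1]
opening: 0.0549
```

View pics/w2.png

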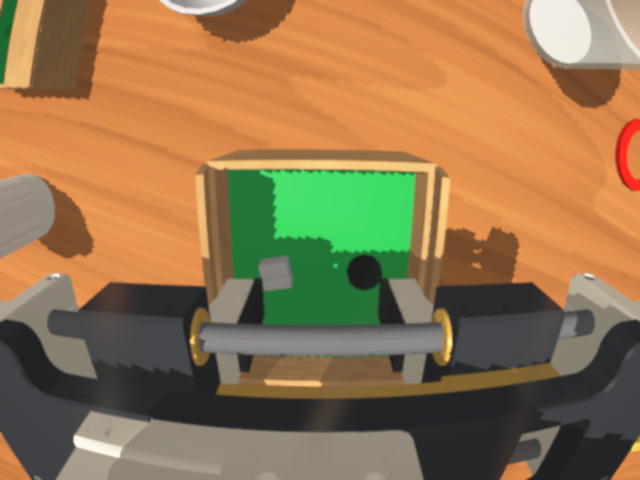

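Both flaps are about upright (left at (205,230), right at (440,230)), with the fingers still opening. I'll let them finish, then nudge ±12 mm along carton y.

```bash
python3 -m pendant '[[[0,0,0,0,0,0],[0,0,0,0,0,0],[0,0,0,0,0,0],[0,0,0,0,0,0],[-4,11,0,0,0,0],[-4,11,0,0,0,0],[4,-11,0,0,0,0],[4,-11,0,0,0,0],[4,-11,0,0,0,0],[0,0,0,0,0,0]]]' -1
python3 - <<'E'
from h import *
import pickle
s=snap('wrist','w3.png');C=cloud(s,True)
ex=np.array([np.cos(np.radians(20)),np.sin(np.radians(20))]);ey=np.array([-ex[1],ex[0]])
q=C-[.545,.228,0];X=q[...,:2]@ex;Y=q[...,:2]@ey;Z=C[...,2]
for y in np.r_[np.arange(-.1,-.044,.006),np.arange(.048,.1,.006)]:
    k=(abs(X-.045)<.015)&(abs(Y-y)<.003)&(Z>.04)&(Z<.14); print(round(y,3),k.sum(),np.percentile(Z[k],[5,50,95]).round(3) if k.any() else '')
hsv=cv2.cvtColor(s['pixels'],cv2.COLOR_RGB2HSV)
print('green',C[(hsv[...,0]>50)&(hsv[...,0]<75)&(hsv[...,1]>120)&(abs(X)<.06)&(abs(Y)<.05)][:,2].mean())
k=(hsv[...,1]<70)&(Z>.054)&(Z<.066)&(abs(X)<.03)&(abs(Y-.025)<.02)
r=cv2.minAreaRect(C[k][:,:2].astype(np.float32));print('pin head',k.sum(),r,Z[k].mean())
k=(hsv[...,2]<60)&(Z>.05)&(Z<.062)&(abs(X)<.03)&(abs(Y+.025)<.02);print('plug',k.sum(),C[k].mean(0).round(4))
E
```

```text
clock: 4.0
tool_pos: [0.545, 0.2294, 0.0876]
orientation: [180.0, 0.0, -70.1]
force: [0.6, 0.5, -0.5]
opening: 0.0873
-0.1 0 
-0.094 0 
-0.088 23 [0.099 0.099 0.1  ]
-0.082 887 [0.097 0.1   0.102]
-0.076 1060 [0.092 0.095 0.098]
-0.07 1018 [0.087 0.09  0.093]
-0.064 968 [0.082 0.085 0.087]
-0.058 921 [0.077 0.08  0.082]
-0.052 1431 [0.05  0.073 0.077]
-0.046 502 [0.049 0.05  0.051]
0.048 521 [0.049 0.05  0.051]
0.054 1466 [0.051 0.073 0.077]
0.06 931 [0.077 0.08  0.083]
0.066 986 [0.083 0.085 0.088]
0.072 1031 [0.088 0.091 0.093]
0.078 1080 [0.093 0.096 0.099]
0.084 800 [0.098 0.1   0.102]
0.09 2 [0.099 0.099 0.1  ]
0.096 0 
green 0.050140101858087587
pin head 903 ((0.535910964012146, 0.2526792883872986), (0.01653214544057846, 0.016483575105667114), 28.481306076049805) 0.0605038123084418
plug 926 [0.5531 0.2062 0.0558]
```

View pics/w3.png

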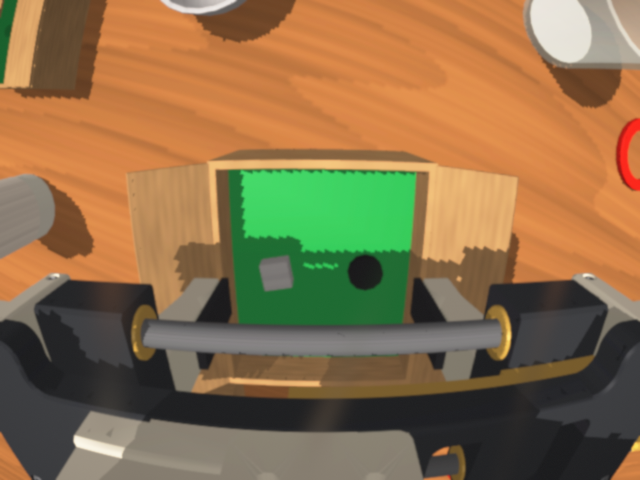

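Both flaps are folded to about 2.3 rad (edges at (130,175) and (515,180)). The pin head measures (0.5359, 0.2527), with its flats at 28.5°. I'll go up, turn, and part-close the jaws.

```bash
python3 -m pendant '[[[0,0,40,0,0,0],[-9,23,40,0,0,-81.5],[-9,23,40,0,0,-81.5],[-9,23,40,0,0,-81.5],[-9,23,40,0,0,-81.5],[-9,23,40,0,0,-81.5],[-9,23,40,0,0,-81.5],[-9,23,40,0,0,-81.5],[-9,23,40,0,0,-81.5],[-9,23,40,0,0,-81.5]]]' 0.1
python3 - <<'E'
from h import *
s=snap('wrist','w4.png');C=cloud(s,True);Z=C[...,2];hsv=cv2.cvtColor(s['pixels'],cv2.COLOR_RGB2HSV)
k=(hsv[...,1]<70)&(Z>.056)&(Z<.066)&(np.hypot(C[...,0]-.536,C[...,1]-.2527)<.016)
if k.sum()>50: print('pin head',k.sum(),cv2.minAreaRect(C[k][:,:2].astype(np.float32)),Z[k].mean())
o=get_obs();print(o['tool_pos'],o['joint_pos'].round(1))
E
```

```text
clock: 5.3
tool_pos: [0.5358, 0.2528, 0.1276]
orientation: [180.0, 0.0, -151.4]
force: [0.4, 0.0, -0.0]
opening: 0.0397
pin head 605 ((0.5354135632514954, 0.252361923456192), (0.01604204997420311, 0.016124647110700607), 30.81777000427246) 0.060873892466135435
[0.53586189 0.25269374 0.12755829] [ 44.1  17.5 -17.6  -0.  -54.9 -15.5]
```

```bash
python3 -m pendant '[[[0,0,-40,0,0,1],[0,0,-75,0,0,1],[0,0,-75,0,0,1],[0,0,-75,0,0,1]]]' 0.1
python3 -m pendant '[[[0,0,0,0,0,0],[0,0,0,0,0,0],[0,0,0,0,0,0],[0,0,0,0,0,0],[0,0,0,0,0,0]]]' 1
python3 -m pendant '[[[0,0,30,0,0,0],[0,0,80,0,0,0],[0,0,140,0,0,0],[0,0,200,0,0,0],[0,0,200,0,0,0]]]'
```

```text
clock: 5.85
tool_pos: [0.536, 0.2523, 0.0525]
orientation: [-180.0, -0.0, -150.4]
force: [0.4, 0.5, -0.0]
opening: 0.0392
clock: 6.48
tool_pos: [0.5361, 0.2521, 0.0528]
orientation: [180.0, 0.0, -150.5]
force: [-1.3, -0.3, 3.0]
opening: 0.0152
clock: 7.1
tool_pos: [0.5383, 0.2534, 0.2583]
orientation: [179.9, 0.6, -150.5]
force: [0.1, 0.3, -1.4]
opening: 0.0156
```

The pin is held (opening 15.6 mm) and lifted. Next I'll work out the turn to the fork axis (brew yaw about -42°, tilted 35°).

Run:
```python
from h import *
r=R.from_rotvec(np.radians(35)*np.array([-.669,-.743,0]))*R.from_euler('z',18.5,degrees=True)
print(r.as_rotvec(degrees=True).round(1))
R0=R.from_euler('xyz',get_obs()['orientation'],degrees=True);print((r*R0).as_matrix().round(3), get_obs()['tool_pos'])
```

```text
[-27.4 -22.   17.9]
[[-0.665 -0.609  0.432]
 [-0.747  0.548 -0.376]
 [-0.008 -0.573 -0.82 ]] [0.53833794 0.25344821 0.25830458]
```

```bash
python3 -m pendant '[[[-11,-59,0,-4,-3,2.5],[-22,-118,0,-8,-6,5],[-32,-177,-5,-12,-10,8],[-43,-236,-10,-16,-13,10.5],[-54,-295,-20,-20,-16,13],[-64,-354,-25,-24,-19,15.5],[-75,-413,-32,-27.4,-22,17.9],[-75,-413,-32,-27.4,-22,17.9],[-75,-413,-32,-27.4,-22,17.9]]]'
python3 - <<'E'
from h import *
import pickle
o=get_obs();print(o['joint_pos'].round(1),o['opening'])
s=snap('wrist','w5.png');pickle.dump((s,o),open('w5.pkl','wb'))
C=cloud(s,True);hsv=cv2.cvtColor(s['pixels'],cv2.COLOR_RGB2HSV)
k=(hsv[...,0]>98)&(hsv[...,0]<130)&(hsv[...,1]>110)&(np.linalg.norm(C-[.502,-.197,.13],axis=-1)<.05)
P=C[k];print(k.sum(),P.mean(0),P.min(0),P.max(0))
v,u=np.nonzero(k);print(u.min(),u.max(),v.min(),v.max())
for n in('scene','side'):snap(n,n+'5.png')
E
```

```text
clock: 8.22
tool_pos: [0.4723, -0.1609, 0.2416]
orientation: [-146.8, -0.5, -132.5]
force: [-0.3, 0.7, -1.2]
opening: 0.0152
[ 19.  -12.7 -58.3  50.3 -39.1  -9.9] 0.015203425078977902
542 [ 0.50211817 -0.19722811  0.13569766] [ 0.48447131 -0.21051804  0.12256106] [ 0.51772557 -0.17837876  0.14402068]
306 349 236 277
```

View pics/w5.png

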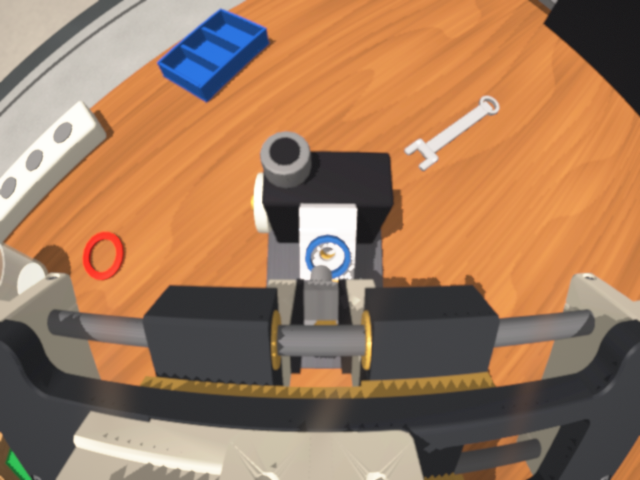

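The wrist view shows the pin (320,275) just in front of the blue collar (328,257), with the fork and block upright in the frame. Joint 3 is at its lower stop, so the pose was not fully reached. I'll measure the fork frame from the cheek plane and the collar ring, and the held pin's axis too.

Run:
```python
from h import *
import pickle
s,o=pickle.load(open('w5.pkl','rb'))
C=cloud(s,True);p=s['pixels'].astype(int);hsv=cv2.cvtColor(s['pixels'],cv2.COLOR_RGB2HSV)
near=np.linalg.norm(C-[.502,-.197,.13],axis=-1)<.05
zf=np.array([-.426,.384,.819])
W=C[near&(p.min(-1)>170)&(hsv[...,1]<40)]
c=np.median(W,0)
for i in range(6):
    k=abs((W-c)@zf)<(.006 if i<2 else .002);c=W[k].mean(0);n=np.linalg.svd(W[k]-c,full_matrices=False)[2][2];zf=n*np.sign(n[2])
print('cheek',k.sum(),c,zf.round(4),'tilt',np.degrees(np.arccos(zf[2])),'yaw of -x',np.degrees(np.arctan2(zf[1],zf[0])))
for yaw in(-42,np.degrees(np.arctan2(-zf[1],-zf[0]))):
    x=np.array([np.cos(np.radians(yaw)),np.sin(np.radians(yaw)),0]);Z=-x*np.sin(np.radians(35))+[0,0,np.cos(np.radians(35))]
    Y=np.cross([0,0,1],x);X=np.cross(Y,Z)
    B=C[near&(hsv[...,0]>98)&(hsv[...,0]<130)&(hsv[...,1]>110)]
    h=(B-c)@Z; t=B[h>np.percentile(h,90)-.0025]
    q=np.c_[t@X,t@Y].astype(np.float32);(cc,r)=cv2.minEnclosingCircle(q)
    A=np.c_[2*q,np.ones(len(q))];sol=np.linalg.lstsq(A,(q**2).sum(1),rcond=None)[0]
    H=t.mean(0)@Z
    print(yaw,len(t),'rim h over cheek',np.percentile(h,[50,90,98]).round(4),'r',r,'rim ctr',(X*cc[0]+Y*cc[1]+Z*H).round(4),'lsq',(X*sol[0]+Y*sol[1]+Z*H).round(4))
# pin in tool frame
T=R.from_euler('xyz',o['orientation'],degrees=True).as_matrix()
L=(C-o['tool_pos'])@T
k=(np.hypot(L[...,0],L[...,1])<.012)&(L[...,2]>.002)&(L[...,2]<.045)
v,u=np.nonzero(k);print('pin px',k.sum(),u.min(),u.max(),v.min(),v.max())
for z in np.arange(.002,.042,.005):
    kk=k&(abs(L[...,2]-z)<.0025)
    if kk.any(): print(round(z,3),kk.sum(),L[kk][:,0].min().round(4),L[kk][:,0].max().round(4),'y',np.percentile(L[kk][:,1],[1,99]).round(4))
print('tool z',T[:,2],'tcp',o['tool_pos'])
```

```text
cheek 2582 [ 0.5135134  -0.20604212  0.13532582] [-0.4207  0.3886  0.8198] tilt 34.93900059331526 yaw of -x 137.275391647325
-42 479 rim h over cheek [0.0087 0.0097 0.0104] r 0.018056796863675117 rim ctr [ 0.5003 -0.1943  0.1338] lsq [ 0.5006 -0.1942  0.1339]
-42.72460835267502 480 rim h over cheek [0.0088 0.0098 0.0103] r 0.018055884167551994 rim ctr [ 0.5003 -0.1943  0.1338] lsq [ 0.5006 -0.1942  0.1339]
pin px 324 304 337 265 282
0.002 13 -0.0087 0.0069 y [-0.0078 -0.0072]
0.007 24 -0.0041 0.0023 y [-0.0064 -0.005 ]
0.012 65 -0.0057 0.0039 y [-0.0059 -0.0034]
0.017 78 -0.0064 0.0045 y [-0.0063 -0.0017]
0.022 79 -0.0066 0.0047 y [-0.0061 -0.0008]
0.027 65 -0.0066 0.0048 y [-0.0059 -0.0005]
tool z [ 0.39933651 -0.3751356  -0.83654266] tcp [ 0.4722869  -0.16091103  0.24156372]
```

```bash
cat > go.py <<'E'
from h import *
import sys
yaw=np.radians(-42.5);x=np.array([np.cos(yaw),np.sin(yaw),0]);Z=-x*np.sin(np.radians(35))+np.array([0,0,np.cos(np.radians(35))]);Y=np.cross([0,0,1],x);X=np.cross(Y,Z)
rim=np.array([.5004,-.1943,.1338])
Tt=np.c_[-Y,X,-Z]; Tt[:,1]=np.cross(Tt[:,2],Tt[:,0])
if __name__=='__main__':
    d=float(sys.argv[1])/1000;off=[float(a)/1000 for a in sys.argv[2:4]] or [-.0009,0]
    o=get_obs();T=R.from_euler('xyz',o['orientation'],degrees=True).as_matrix()
    tgt=rim+Z*d-Tt@[off[0],off[1],0]
    print('shift',((tgt-o['tool_pos'])*1000).round(1),'turn',R.from_matrix(Tt@T.T).as_rotvec(degrees=True).round(2),'axis step/10mm',(-Z*10).round(2),'X',X.round(3),'Y',Y.round(3))
    e=T.T@(o['tool_pos']-rim);print('tcp in tool-ish frame rel rim',(e*1000).round(1),'j',o['joint_pos'].round(1))
E
python3 go.py 62
```

```text
shift [  0.4 -12.  -56.9] turn [-0.81 -1.67 -0.26] axis step/10mm [ 4.23 -3.88 -8.19] X [ 0.604 -0.553  0.574] Y [ 0.676  0.737 -0.   ]
tcp in tool-ish frame rel rim [  -6.9  -22.3 -114.2] j [ 19.2 -12.6 -58.2  50.3 -39.1  -9.9]
```

```bash
python3 -m pendant '[[[0,-6,-28,-0.4,-0.8,-0.1],[0,-12,-57,-0.8,-1.7,-0.3],[0,-12,-57,-0.8,-1.7,-0.3],[0,-12,-57,-0.8,-1.7,-0.3]]]'
python3 go.py 62
```

```text
clock: 8.88
tool_pos: [0.4937, -0.1709, 0.2186]
orientation: [-147.7, -0.8, -133.1]
force: [0.5, 0.7, -0.8]
opening: 0.0155
shift [-20.1  -0.1 -34. ] turn [-1.25 -2.55  0.67] axis step/10mm [ 4.23 -3.88 -8.19] X [ 0.604 -0.553  0.574] Y [ 0.676  0.737 -0.   ]
tcp in tool-ish frame rel rim [-11.3 -27.7 -83. ] j [ 13.7  -8.  -58.2  54.4 -33.9 -11.4]
```

Joint 3 is at its stop again. I'll fit a simple kinematic model to the recorded poses and see which approach is reachable.

```bash
cat > kin.py <<'E'
from go import *
from scipy.optimize import least_squares
def fk(q,p):
    a1,h,L2,L3,e,d0,db,Lt,wy=p
    ry=lambda a:R.from_euler('y',a,degrees=True)
    A=R.from_euler('z',q[0],degrees=True)
    B=A*ry(q[1]);pos=A.apply([a1,d0,h])+B.apply([0,0,L2])
    F=A*ry(q[1]-q[2]);pos=pos+F.apply([L3,0,e])
    W=F*R.from_euler('x',S4*q[3],degrees=True)*ry(-q[4])
    pos=pos+W.apply([Lt,db,wy]); G=W*R.from_euler('x',S6*q[5],degrees=True)
    return pos,G
D=[([85.490,20.581,.646,-.014,-70.137,-16.506],[.24198,.62973,.22585],[-179.992,-.073,-111.02]),
([41.680,11.808,-8.158,-.015,-70.057,68.296],[.5451,.2276,.2512],[180,0,-70.1]),
([44.1,17.5,-17.6,0,-54.9,-15.5],[.53586,.25269,.12756],[180,0,-151.4]),
([19.,-12.7,-58.3,50.3,-39.1,-9.9],[.4723,-.1609,.2416],[-146.8,-.5,-132.5])]
o=get_obs();D.append((list(o['joint_pos']),list(o['tool_pos']),list(o['orientation'])))
best=None
for S4 in(1,-1):
  for S6 in(1,-1):
    f=lambda p:np.r_[np.concatenate([fk(q,p)[0]-t for q,t,_ in D]),.02*(p-p0)]
    p0=np.array([0,.35,.4,.4,0,-.19,0,.25,0]);r=least_squares(f,p0)
    # tool frame offset consistency
    M=[fk(q,r.x)[1].inv()*R.from_euler('xyz',e,degrees=True) for q,t,e in D]
    dev=max(np.degrees((M[0].inv()*m).magnitude()) for m in M)
    res=np.abs(r.fun[:15]).max()
    print(S4,S6,res.round(4),dev.round(2),r.x.round(3))
    if best is None or dev<best[0]: best=(dev,S4,S6,r.x,M[0])
dev,S4,S6,P,M0=best
E
python3 - <<'E'
from kin import *
lo=[-176,-82,-58.28,-173.8,-174.8,-173];hi=[176,121.7,71.7,95.5,-.11,173]
def ik(tgt,Tt):
    b=None
    for q0 in([13,0,-50,50,-40,-10],[0,0,-40,0,-60,0],[0,-20,-50,-60,-60,60],[20,-10,-50,80,-60,-10]):
        f=lambda q:np.r_[(fk(q,P)[0]-tgt)*1000,(R.from_matrix(Tt).inv()*fk(q,P)[1]*M0).as_rotvec(degrees=True)*3]
        r=least_squares(f,q0,bounds=(lo,hi))
        if b is None or r.cost<b.cost:b=r
    return b
for d in(80,62,43,30,9,0):
    for tilt in(35,25,15):
        a=np.radians(tilt);Zt=-x*np.sin(a)+np.array([0,0,np.cos(a)])
        r=ik(rim+Z*d/1000,np.c_[-Y,np.cross(-Zt,-Y),-Zt]); print(d,tilt,r.cost.round(2),r.x.round(1),r.fun.round(1))
E
```

```text
1 1 0.0081 169.53 [ 0.228 -0.355  0.542  0.464  0.004 -0.526  0.334 -0.229 -0.213]
1 -1 0.0081 108.85 [ 0.228 -0.355  0.542  0.464  0.004 -0.526  0.334 -0.229 -0.213]
-1 1 0.0008 169.53 [-0.001  0.205  0.599  0.462 -0.001 -0.002 -0.19   0.382  0.004]
-1 -1 0.0008 0.11 [-0.001  0.205  0.599  0.462 -0.001 -0.002 -0.19   0.382  0.004]
80 35 171.69 [ 17.4  -8.8 -58.3  48.  -36.6  -8.9] [  3.4   0.1   5.3 -16.4   6.   -0. ]
80 25 0.0 [ 16.5  -8.4 -54.4  37.4 -36.6   2. ] [0. 0. 0. 0. 0. 0.]
80 15 0.0 [ 13.   -4.  -41.3  17.4 -45.5  23.1] [-0. -0.  0. -0. -0. -0.]
62 35 227.03 [ 14.5  -6.4 -58.3  49.6 -33.8  -8.7] [  4.   -0.    6.  -18.9   6.8  -0. ]
62 25 0.0 [ 13.9  -6.3 -55.5  40.3 -33.    0.9] [-0. -0.  0. -0.  0. -0.]
62 15 0.0 [ 11.5  -2.1 -41.9  18.  -42.8  23.5] [-0.  0.  0. -0. -0.  0.]
43 35 289.26 [ 11.5  -3.8 -58.3  51.7 -31.   -8.9] [  4.6  -0.1   6.5 -21.4   7.6  -0. ]
43 25 0.0 [ 10.8  -4.1 -56.7  44.2 -29.1  -0.9] [ 0.  0.  0. -0. -0. -0.]
43 15 0.0 [ 10.1  -0.1 -42.4  18.7 -39.9  23.8] [-0.  0. -0. -0. -0.  0.]
30 35 333.43 [  9.5  -2.1 -58.3  53.4 -29.2  -9.3] [  5.   -0.2   6.9 -22.9   8.2  -0. ]
30 25 0.0 [  8.5  -2.5 -57.6  47.6 -26.4  -2.6] [ 0. -0.  0.  0.  0. -0.]
30 15 0.0 [  9.1   1.4 -42.8  19.2 -38.   24. ] [-0.  0. -0.  0. -0.  0.]
9 35 406.24 [  6.3   0.6 -58.3  56.7 -26.4 -10.5] [  5.7  -0.3   7.4 -25.3   9.3  -0. ]
9 25 1.0 [  4.9   0.1 -58.3  52.3 -22.9  -4.7] [ 0.3 -0.   0.4 -1.3  0.4 -0. ]
9 15 0.0 [  7.6   3.7 -43.3  20.3 -35.   24. ] [-0.  0.  0. -0.  0.  0.]
0 35 437.55 [  4.9   1.8 -58.3  58.5 -25.3 -11.2] [  6.   -0.4   7.5 -26.2   9.8  -0. ]
0 25 3.17 [  3.5   1.3 -58.3  53.8 -21.6  -5.2] [ 0.4 -0.1  0.6 -2.3  0.6 -0. ]
0 15 0.0 [  6.9   4.7 -43.5  20.8 -33.7  24. ] [ 0. -0. -0. -0. -0. -0.]
```

The model fits to 0.1° and under 1 mm. I'll try a wide multi-start IK search for other arm branches at the full 35°.

Run:
```python
from kin import *
lo=np.array([-176,-82,-58.28,-173.8,-174.8,-173]);hi=np.array([176,121.7,71.7,95.5,-.11,173])
rng=np.random.default_rng(0)
for d in(60,0):
  for s,tag in((1,'j=-Y'),(-1,'j=+Y')):
    Tt2=np.c_[-Y*s,X*s,-Z];Tt2[:,1]=np.cross(Tt2[:,2],Tt2[:,0]);sol=[];bst=1e9
    f=lambda q:np.r_[(fk(q,P)[0]-rim-Z*d/1000)*100,(R.from_matrix(Tt2).inv()*fk(q,P)[1]*M0).as_rotvec()*30]
    for i in range(60):
        r=least_squares(f,rng.uniform(lo,hi),bounds=(lo,hi),max_nfev=80);bst=min(bst,r.cost)
        if r.cost<1e-3 and not any(np.abs(r.x-t).max()<2 for t in sol): sol.append(r.x);print(d,tag,r.x.round(1))
    print(d,tag,'best',bst)
```

```text
1 1 0.0081 169.53 [ 0.228 -0.355  0.542  0.464  0.004 -0.526  0.334 -0.229 -0.213]
1 -1 0.0081 108.85 [ 0.228 -0.355  0.542  0.464  0.004 -0.526  0.334 -0.229 -0.213]
-1 1 0.0008 169.53 [-0.001  0.205  0.599  0.462 -0.001 -0.002 -0.19   0.382  0.004]
-1 -1 0.0008 0.11 [-0.001  0.205  0.599  0.462 -0.001 -0.002 -0.19   0.382  0.004]
60 j=-Y best 5.771832202888786
60 j=+Y best 5.772055602653184
0 j=-Y best 1.8507413802400954
0 j=+Y best 1.85053272463957
```

No exact branch exists: the arm can't quite tilt 35° at this place. A tool tilt of about 23° is reachable all the way in. So I'll put the pin back in its socket and regrip with the tool pitched 12° about the jaw axis, so the pin can stand at 35° while the tool leans 23°. First I'll check reach and the way back.

```bash
python3 - <<'E' | tail -n +5
from kin import *
lo=[-176,-82,-58.28,-173.8,-174.8,-173];hi=[176,121.7,71.7,95.5,-.11,173]
def ik(tgt,Tm,q0):
    f=lambda q:np.r_[(fk(q,P)[0]-tgt)*1000,(R.from_matrix(Tm).inv()*fk(q,P)[1]*M0).as_rotvec(degrees=True)*3]
    return least_squares(f,q0,bounds=(lo,hi))
Tc=R.from_euler('xyz',o['orientation'],degrees=True)
Tv=R.from_euler('xyz',[180,0,-150.5],degrees=True)
print('back shift',((np.array([.536,.2522,.25])-o['tool_pos'])*1000).round(1),'turn',(Tv*Tc.inv()).as_rotvec(degrees=True).round(2))
for a in(10,12):
    Tg=R.from_rotvec(np.radians(a)*np.array([.870,.492,0]))*Tv
    r=ik(np.array([.536,.2522,.055]),Tg.as_matrix(),[44,20,-20,0,-50,-15]);print('grasp',a,r.cost.round(3),r.x.round(1),Tg.as_matrix()[:,2].round(3),Tg.as_matrix()[:,1].round(3))
    t=np.radians(35-a);Zt=-x*np.sin(t)+np.array([0,0,np.cos(t)]);Tf=np.c_[-Y,np.cross(-Zt,-Y),-Zt]
    for d in(90,60,30,9,2):
        for ox in(0,-.0095):
            r=ik(rim+Z*d/1000+X*ox,Tf,[13,-2,-50,40,-33,0]);print(a,d,ox,r.cost.round(2),r.x.round(1))
E
```

```text
back shift [ 42.3 423.1  31.4] turn [ 25.96  19.4  -17.12]
grasp 10 0.0 [ 37.1  23.3 -15.8 -12.9 -50.4   0.6] [-0.085  0.151 -0.985] [-0.485  0.857  0.174]
10 90 0 0.0 [ 17.9  -9.6 -53.7  36.1 -38.6   2.4]
10 90 -0.0095 0.0 [ 18.9 -10.  -55.   36.7 -38.4   0.7]
10 60 0 0.0 [ 13.6  -6.1 -55.6  40.7 -32.6   0.7]
10 60 -0.0095 0.0 [ 14.3  -6.4 -56.9  41.7 -32.1  -1.2]
10 30 0 0.0 [  8.5  -2.5 -57.6  47.6 -26.4  -2.6]
10 30 -0.0095 0.9 [  9.3  -2.6 -58.3  47.4 -26.5  -3.4]
10 9 0 1.0 [  4.9   0.1 -58.3  52.3 -22.9  -4.7]
10 9 -0.0095 8.01 [  6.2   0.2 -58.3  50.2 -23.5  -4. ]
10 2 0 2.59 [  3.8   1.1 -58.3  53.5 -21.9  -5.1]
10 2 -0.0095 11.8 [  5.1   1.1 -58.3  51.4 -22.5  -4.4]
grasp 12 0.0 [ 35.6  23.6 -14.6 -15.3 -51.5   3.4] [-0.102  0.181 -0.978] [-0.482  0.851  0.208]
12 90 0 0.0 [ 17.5  -8.8 -51.2  31.7 -40.1   6.8]
12 90 -0.0095 0.0 [ 18.6  -9.2 -52.5  32.3 -39.8   5.1]
12 60 0 0.0 [ 13.8  -5.4 -52.9  35.1 -34.4   5.8]
12 60 -0.0095 0.0 [ 14.6  -5.7 -54.2  36.  -33.9   4. ]
12 30 0 0.0 [  9.8  -1.9 -54.7  40.1 -28.7   3.6]
12 30 -0.0095 0.0 [ 10.3  -2.2 -56.1  41.5 -28.    1.5]
12 9 0 0.0 [  6.5   0.6 -56.   45.1 -24.6   1. ]
12 9 -0.0095 0.0 [  6.7   0.3 -57.4  47.1 -23.8  -1.4]
12 2 0 0.0 [  5.3   1.4 -56.4  47.2 -23.2  -0.2]
12 2 -0.0095 0.0 [  5.3   1.2 -57.9  49.4 -22.4  -2.6]
```

A pitch of 12–13° is reachable throughout. Going back over the carton.

```bash
python3 -m pendant '[[[0,20,40,0,0,0],[11,80,50,4,3,-3],[17,140,50,8,6,-6],[23,200,50,12,9,-8],[29,260,50,16,12,-11],[34,320,50,20,15,-13],[40,380,50,24,18,-16],[42,423,50,26,19.4,-17.1],[42,423,50,26,19.4,-17.1],[42,423,50,26,19.4,-17.1]]]'
python3 - <<'E'
from h import *
o=get_obs();Tc=R.from_euler('xyz',o['orientation'],degrees=True);Tv=R.from_euler('xyz',[180,0,-150.5],degrees=True)
print(o['tool_pos'],((np.array([.536,.2522,.150])-o['tool_pos'])*1000).round(1),'turn',(Tv*Tc.inv()).as_rotvec(degrees=True).round(2),o['qvel'].round(1))
E
```

```text
clock: 10.12
tool_pos: [0.5348, 0.2517, 0.2689]
orientation: [180.0, -0.0, -150.5]
force: [0.1, -0.2, -1.2]
opening: 0.0156
[0.53483985 0.25169073 0.2689173 ] [   1.2    0.5 -118.9] turn [ 0.   -0.01 -0.01] [-0.8 -0.7 -0.6  0.2  0.3  0. ]
```

```bash
python3 -m pendant '[[[1.2,0.5,-60,0,0,0],[1.2,0.5,-120,0,0,0],[1.2,0.5,-165,0,0,0],[1.2,0.5,-170,0,0,0],[1.2,0.5,-170,0,0,0]]]'
```

```text
clock: 10.75
tool_pos: [0.5376, 0.252, 0.1005]
orientation: [-180.0, 0.1, -150.6]
force: [0.6, 0.5, -0.6]
opening: 0.0155
```

```bash
python3 -m pendant '[[[0,0,-8,0,0,0],[0,0,-16,0,0,0],[0,0,-24,0,0,0],[0,0,-32,0,0,0],[0,0,-32,0,0,0]]]'
```

```text
clock: 11.38
tool_pos: [0.5365, 0.2514, 0.0658]
orientation: [-180.0, -0.1, -150.6]
force: [-1.9, 0.4, -0.2]
opening: 0.0157
```

The nose is in the socket with little force. Lowering the rest and releasing.

```bash
python3 -m pendant '[[[0,0,-6,0,0,0],[0,0,-12,0,0,0],[0,0,-12.5,0,0,0],[0,0,-12.5,0,0,0]]]'
python3 -m pendant '[[[0,0,0,0,0,0],[0,0,0,0,0,0],[0,0,0,0,0,0],[0,0,4,0,0,0],[0,0,12,0,0,0],[0,0,12,0,0,0]]]' 0.4
python3 - <<'E'
from h import *
s=snap('wrist','w6.png');C=cloud(s,True);Z=C[...,2];hsv=cv2.cvtColor(s['pixels'],cv2.COLOR_RGB2HSV)
k=(hsv[...,1]<70)&(Z>.056)&(Z<.066)&(np.hypot(C[...,0]-.536,C[...,1]-.2527)<.013)
print('pin head',k.sum(),C[k].mean(0),Z[k].std())
o=get_obs();print(o['tool_pos'])
cv2.imwrite('pics/w6c.png',cv2.resize(s['pixels'][180:380,200:440,::-1],(720,600)))
E
```

```text
clock: 11.88
tool_pos: [0.5365, 0.2515, 0.0538]
orientation: [180.0, -0.0, -150.6]
force: [-4.2, 0.1, -2.9]
opening: 0.0153
clock: 12.62
tool_pos: [0.5376, 0.2522, 0.0675]
orientation: [180.0, 0.1, -150.6]
force: [0.4, -0.8, -0.4]
opening: 0.0264
pin head 1000 [0.53730929 0.25174509 0.06072829] 0.0010901912616609194
[0.53727841 0.25203232 0.06701038]
```

View pics/w6c.png

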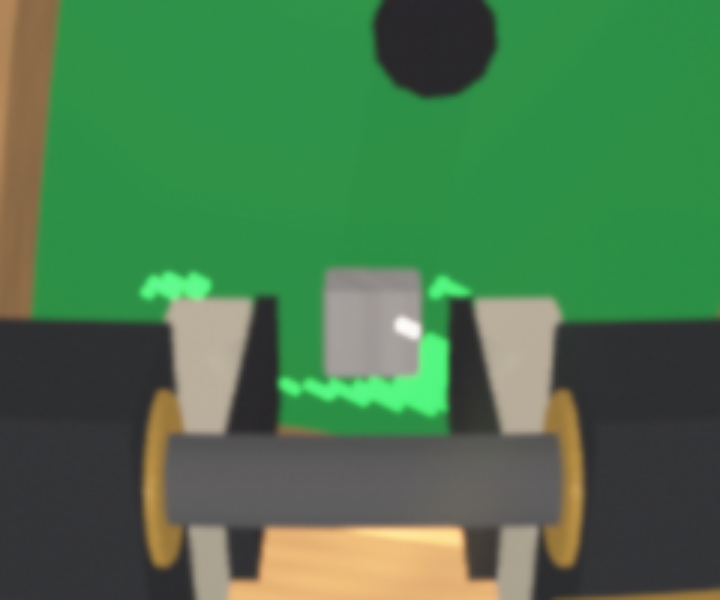

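The head is back home on the insert, centred between the fingers at crop (372,322). Pitching the tool 13° and regripping.

```bash
python3 -m pendant '[[[0,0,8,5.6,3.2,0],[0,0,8,11.3,6.4,0],[0,0,8,11.3,6.4,0],[0,0,-6,11.3,6.4,0],[0,0,-12.5,11.3,6.4,0],[0,0,-12.5,11.3,6.4,0],[0,0,-12.5,11.3,6.4,0]]]' 0.4
python3 -m pendant '[[[0,0,0,0,0,0],[0,0,0,0,0,0],[0,0,0,0,0,0],[0,0,0,0,0,0],[0,0,0,0,0,0]]]' 1
python3 -m pendant '[[[0,0,10,0,0,0],[0,0,25,0,0,0],[0,0,60,0,0,0],[0,0,120,0,0,0],[0,0,180,0,0,0],[0,0,200,0,0,0],[0,0,200,0,0,0]]]'
python3 - <<'E'
from go import *
o=get_obs();T=R.from_euler('xyz',o['orientation'],degrees=True)
t=np.radians(22);Zt=-x*np.sin(t)+np.array([0,0,np.cos(t)]);Tf=np.c_[-Y,np.cross(-Zt,-Y),-Zt]
print(o['tool_pos'],T.as_matrix()[:,2].round(3),'to d=95',((rim+.095*Z-o['tool_pos'])*1000).round(1),'turn',(R.from_matrix(Tf)*T.inv()).as_rotvec(degrees=True).round(2))
E
```

```text
clock: 13.55
tool_pos: [0.5367, 0.2522, 0.0538]
orientation: [167.0, -0.0, -150.5]
force: [1.2, -0.9, -0.2]
opening: 0.0265
clock: 14.18
tool_pos: [0.5365, 0.2517, 0.0542]
orientation: [167.0, -0.0, -150.6]
force: [-4.3, -0.6, 6.1]
opening: 0.0149
clock: 15.05
tool_pos: [0.5382, 0.2522, 0.2573]
orientation: [167.0, 0.3, -150.6]
force: [-1.2, -0.2, -1.4]
opening: 0.0154
[0.5381576  0.25217177 0.25730353] [-0.105  0.199 -0.974] to d=95 [ -77.9 -409.7  -45.7] turn [-27.72 -21.58  17.43]
```

```bash
python3 -m pendant '[[[-11,-58,0,-4,-3,2.5],[-22,-117,0,-8,-6,5],[-33,-175,-5,-12,-9,7.5],[-44,-234,-10,-16,-12,10],[-56,-292,-20,-20,-15.5,12.5],[-67,-351,-30,-24,-18.5,15],[-78,-410,-46,-27.7,-21.6,17.4],[-78,-410,-46,-27.7,-21.6,17.4],[-78,-410,-46,-27.7,-21.6,17.4],[-78,-410,-46,-27.7,-21.6,17.4]]]'
cat > look.py <<'E'
from go import *
import sys
o=get_obs();s=snap('wrist',sys.argv[1]);C=cloud(s,True);p=s['pixels'].astype(int);hsv=cv2.cvtColor(s['pixels'],cv2.COLOR_RGB2HSV)
F=(C-rim)@np.c_[X,Y,Z]   # fork axes, origin at rim estimate
B=(np.linalg.norm(F,axis=-1)<.04)&(hsv[...,0]>98)&(hsv[...,0]<130)&(hsv[...,1]>110)
h=F[B][:,2];t=F[B][h>np.percentile(h,90)-.0025];
print('ring',B.sum(),'ctr XYZ mm',(np.array(cv2.minEnclosingCircle(t[:,:2].astype(np.float32))[0])*1000).round(2),(t[:,2].mean()*1000).round(2),'r',cv2.minEnclosingCircle(t[:,:2].astype(np.float32))[1])
Ft=(o['tool_pos']-rim)@np.c_[X,Y,Z];print('tcp fork mm',(Ft*1000).round(2),'j',o['joint_pos'].round(1),o['opening'],o['force'].round(1))
T=R.from_euler('xyz',o['orientation'],degrees=True).as_matrix();print('tool axes in fork',(np.c_[X,Y,Z].T@T).round(3).tolist())
k=(abs(F[...,0]-Ft[0])<.014)&(abs(F[...,1]-Ft[1])<.010)&(hsv[...,1]<60)&(F[...,2]<Ft[2]-.004)&(F[...,2]>Ft[2]-.045)&(F[...,2]>.003)
G=F[k]*1000
for z in np.arange(Ft[2]*1000-44,Ft[2]*1000,4):
    g=G[abs(G[:,2]-z)<2]
    if len(g)>5: print('pin z',z.round(1),len(g),'Y',np.percentile(g[:,1],[2,98]).round(1),'X',np.percentile(g[:,0],[2,50,98]).round(1))
cv2.imwrite('pics/c_'+sys.argv[1],cv2.resize(s['pixels'][180:340,230:430,::-1],(750,600)))
E
python3 look.py w7.png
```

```text
clock: 16.3
tool_pos: [0.4601, -0.1574, 0.2084]
orientation: [-158.0, -0.2, -132.7]
force: [-0.4, 0.9, -1.0]
opening: 0.0153
ring 949 ctr XYZ mm [0.16 0.33] -0.07 r 0.0181218720972538
tcp fork mm [-1.940e+00 -5.000e-02  9.244e+01] j [ 17.8  -8.6 -49.9  29.6 -41.5   8.4] 0.015308338736353034 [-0.4  0.9 -1. ]
tool axes in fork [[-0.001, -0.974, -0.225], [-1.0, 0.002, -0.004], [0.005, 0.225, -0.974]]
pin z 60.4 16 Y [-1.   5.6] X [-0.4  2.9  4. ]
pin z 64.4 74 Y [-4.9  6.4] X [-1.8  2.9  3.9]
pin z 68.4 94 Y [-4.8  6.3] X [-1.2  2.9  4. ]
pin z 72.4 88 Y [-4.7  5.8] X [-0.2  3.   4.3]
pin z 76.4 111 Y [-5.1  6.1] X [-1.9  2.9  4.1]
pin z 80.4 96 Y [-4.4  6. ] X [0.3 3.  4.3]
pin z 84.4 60 Y [-3.2  4.5] X [2.  3.5 4.4]
```

View pics/c_w7.png

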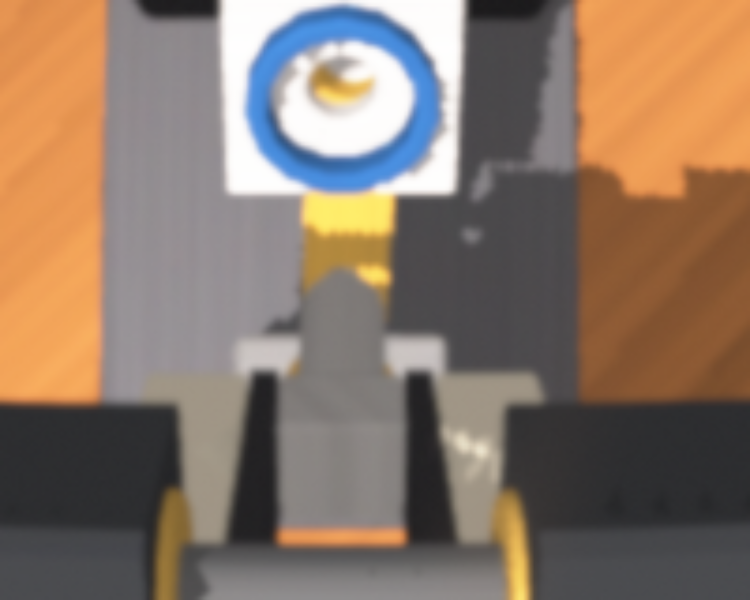

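The pin is parallel to the hole axis. Its axis sits about 2.1 mm off in fork X and 0.3 mm off in Y from the collar centre (crop (343,97)). Correcting and closing to just above the collar.

```bash
python3 -m pendant '[[[11,-10,-20,0,0,0],[22.3,-20.8,-39.8,0,0,0],[22.3,-20.8,-39.8,0,0,0],[22.3,-20.8,-39.8,0,0,0]]]'
python3 look.py w8.png
```

```text
clock: 16.85
tool_pos: [0.4817, -0.1786, 0.1685]
orientation: [-158.0, -0.3, -132.7]
force: [0.3, -0.3, -0.4]
opening: 0.0154
ring 1218 ctr XYZ mm [-0.14  0.56] -0.11 r 0.018448466435074806
tcp fork mm [-0.06 -1.05 42.36] j [ 11.8  -3.  -52.4  34.9 -32.5   7.1] 0.01538469580229902 [ 0.3 -0.3 -0.4]
tool axes in fork [[-0.0, -0.974, -0.225], [-1.0, 0.001, -0.006], [0.006, 0.225, -0.974]]
pin z 6.4 8 Y [-2.2  1.5] X [2.3 3.3 4.2]
pin z 10.4 26 Y [-3.   4.3] X [1.7 4.5 5.6]
pin z 14.4 80 Y [-5.9  5.4] X [0.2 4.6 5.6]
pin z 18.4 95 Y [-5.8  5.3] X [0.4 4.8 6.1]
pin z 22.4 93 Y [-5.7  5.2] X [0.9 4.8 6.2]
pin z 26.4 101 Y [-5.6  5.1] X [1.5 5.  6.1]
pin z 30.4 102 Y [-5.4  5. ] X [2.2 4.8 6.3]
pin z 34.4 58 Y [-4.8  3.5] X [3.9 5.2 6.2]
```

View pics/c_w8.png

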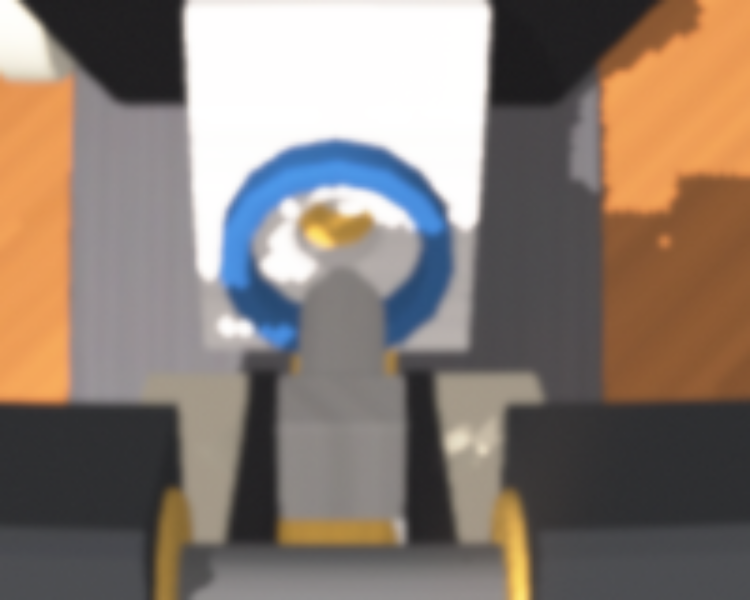

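The nose is 5 mm above the rim, X is centred, and Y needs +0.6 mm. Inserting slowly, watching force.

```bash
python3 -m pendant '[[[0.4,0.5,0,0,0,0],[2.9,-1.9,-4.9,0,0,0],[5.5,-4.2,-9.8,0,0,0],[7.2,-5.7,-13.1,0,0,0],[7.2,-5.7,-13.1,0,0,0]]]'
python3 go.py 30 | tail -1
python3 -m pendant '[[[1.3,-1.2,-2.5,0,0,0],[2.5,-2.3,-4.9,0,0,0],[3.8,-3.5,-7.4,0,0,0],[3.8,-3.5,-7.4,0,0,0]]]'
python3 look.py w9.png
```

```text
clock: 17.52
tool_pos: [0.4882, -0.1851, 0.1544]
orientation: [-158.0, -0.3, -132.7]
force: [0.1, -0.1, 0.3]
opening: 0.0155
tcp in tool-ish frame rel rim [  1.6   6.4 -24.8] j [  9.8  -1.  -53.3  37.5 -29.5   5.9]
clock: 18.02
tool_pos: [0.4922, -0.1883, 0.1473]
orientation: [-158.0, -0.3, -132.7]
force: [0.6, -0.3, -0.3]
opening: 0.0155
ring 1065 ctr XYZ mm [0.85 0.27] -0.11 r 0.01760345697402954
tcp fork mm [-0.48 -1.1  16.83] j [  8.6  -0.  -53.8  39.2 -27.8   5. ] 0.015510546875637184 [ 0.6 -0.3 -0.3]
tool axes in fork [[-0.0, -0.974, -0.225], [-1.0, 0.002, -0.006], [0.006, 0.225, -0.974]]
pin z 4.8 89 Y [-5.5  5. ] X [1.9 4.4 5.7]
pin z 8.8 59 Y [-3.9  3.4] X [3.6 4.9 5.8]
```

The nose is inside the upper cheek with no contact force. Continuing through the link.

```bash
python3 -m pendant '[[[1.1,-1.0,-2.1,0,0,0],[2.1,-1.9,-4.1,0,0,0],[3.2,-2.9,-6.1,0,0,0],[3.2,-2.9,-6.1,0,0,0]]]'
python3 go.py 30 | tail -1
```

```text
clock: 18.58
tool_pos: [0.4954, -0.1912, 0.1412]
orientation: [-158.0, -0.3, -132.7]
force: [0.3, -0.0, -1.8]
opening: 0.0154
tcp in tool-ish frame rel rim [ 1.2  2.6 -9. ] j [  7.6   0.8 -54.3  40.8 -26.5   4.2]
```

```bash
python3 -m pendant '[[[1.1,-1.0,-2.1,0,0,0],[2.1,-1.9,-4.1,0,0,0],[2.1,-1.9,-4.1,0,0,0]]]'
python3 look.py w10.png
```

```text
clock: 18.95
tool_pos: [0.4975, -0.1932, 0.1371]
orientation: [-158.0, -0.3, -132.7]
force: [-0.5, -0.3, -1.1]
opening: 0.0153
ring 969 ctr XYZ mm [7.96 0.42] -0.23 r 0.016312405467033386
tcp fork mm [-0.51 -1.14  4.38] j [  6.9   1.4 -54.6  41.9 -25.5   3.5] 0.015276158647961838 [-0.5 -0.3 -1.1]
tool axes in fork [[-0.0, -0.974, -0.225], [-1.0, 0.002, -0.006], [0.006, 0.225, -0.974]]
```

```bash
python3 -m pendant '[[[0,0,0,0,0,0],[0,0,0,0,0,0]]]'
cat > head.py <<'E'
from go import *
import sys
s=snap('wrist',sys.argv[1]);C=cloud(s,True);hsv=cv2.cvtColor(s['pixels'],cv2.COLOR_RGB2HSV)
F=(C-rim)@np.c_[X,Y,Z]*1000
k=(np.hypot(F[...,0],F[...,1])<12.5)&(hsv[...,1]<60)&(F[...,2]>-8.0)&(F[...,2]<40)
G=F[k]
for z in np.arange(-7,30,2):
    g=G[abs(G[:,2]-z)<1]
    if len(g)>5: print('z',z,len(g),'Y',np.percentile(g[:,1],[2,98]).round(1),'X',np.percentile(g[:,0],[2,50,98]).round(1),'V',np.median(hsv[k][abs(G[:,2]-z)<1][:,2]))
cv2.imwrite('pics/c_'+sys.argv[1],cv2.resize(s['pixels'][200:360,230:430,::-1],(750,600)))
E
python3 head.py w11.png
```

```text
clock: 19.25
tool_pos: [0.4974, -0.1931, 0.1372]
orientation: [-158.0, -0.3, -132.7]
force: [0.3, -1.7, -4.1]
opening: 0.0153
z -7 50 Y [-8.1  5. ] X [1.2 4.3 5.5] V 134.0
z -5 45 Y [-5.  4.] X [2.8 4.5 5.6] V 134.0
z -3 20 Y [-3.7  2.7] X [4.4 5.1 5.5] V 133.0
z -1 7 Y [-8.8  7. ] X [ 5.6  5.7 10.3] V 133.0
z 1 54 Y [-7.5  6.6] X [6.5 7.2 7.8] V 134.0
z 3 95 Y [-7.9  7.5] X [6.5 7.1 8.1] V 135.0
z 5 86 Y [-7.9  7.4] X [6.5 7.1 7.8] V 135.0
z 7 83 Y [-7.5  6.9] X [6.6 7.2 7.9] V 135.0
z 9 125 Y [-8.1  7.3] X [-8.   7.2  8.8] V 136.0
z 11 833 Y [-7.8  7.4] X [-7.4  0.7  7.8] V 145.0
z 13 29 Y [-8.1  7.7] X [-5.   3.6  6.8] V 141.0
z 15 27 Y [-8.1  7.8] X [-1.6  1.3  3.8] V 76.0
z 17 21 Y [-8.1  7.9] X [-5.5 -1.6  0.7] V 64.0
z 23 13 Y [-8.   7.8] X [5.6 8.  9.5] V 43.0
z 25 19 Y [-8.   7.8] X [2.5 5.5 8.6] V 41.0
z 27 8 Y [-7.9  7.8] X [3.1 3.7 5.1] V 43.5
```

View pics/c_w11.png

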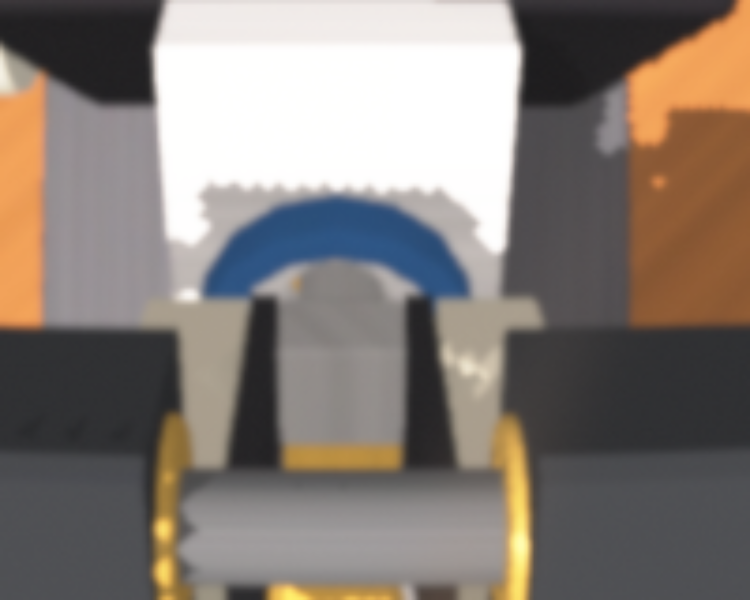

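The head is outside the collar with its shoulder level with the rim (z 0) and its top at +11 mm. It hasn't slipped, and the shank is in the hole. I'll release, back off, and measure.

```bash
python3 -m pendant '[[[0,0,0,0,0,0],[0,0,0,0,0,0],[0,0,0,0,0,0],[-1.4,1.3,4.6,0,0,0],[-4.2,3.8,14,0,0,0],[-8.3,7.6,27.8,0,0,0],[-8.3,7.6,27.8,0,0,0]]]' 0.4
python3 head.py w12.png; python3 go.py 30 | tail -1
```

```text
clock: 20.18
tool_pos: [0.4901, -0.1848, 0.1665]
orientation: [-157.9, -0.1, -132.7]
force: [-0.1, -0.1, -0.3]
opening: 0.0265
z -7 54 Y [-11.3  11. ] X [-5.1  4.1  7.7] V 132.0
z -5 20 Y [-3.5  2.8] X [4.  4.6 5.3] V 131.0
z -3 10 Y [-2.8  2. ] X [4.6 5.  5.4] V 131.0
z 1 37 Y [-6.8  6.8] X [6.5 7.1 7.7] V 131.0
z 3 56 Y [-7.6  7.2] X [6.5 7.3 7.8] V 131.5
z 5 76 Y [-7.6  7.7] X [6.2 7.1 8. ] V 132.0
z 7 60 Y [-7.4  7. ] X [6.1 6.9 7.6] V 132.0
z 9 89 Y [-7.4  7.8] X [-7.   6.8  7.5] V 134.0
z 11 613 Y [-7.5  7.6] X [-7.6  0.2  7.2] V 141.0
z 13 19 Y [-6.5  5.4] X [-5.3  2.8  6.3] V 141.0
tcp in tool-ish frame rel rim [  0.4   1.1 -34.9] j [ 10.4  -1.8 -51.9  35.4 -31.4   7.8]
```

The pin stays put with its head centred and top at +11 mm. Now the fingers close and offset, so only the lower fingertip edge bears on the head.

```bash
python3 -m pendant '[[[-7.9,7.2,-7.5,0,0,0],[-7.9,7.2,-7.5,0,0,0],[-7.9,7.2,-7.5,0,0,0],[-7.9,7.2,-7.5,0,0,0],[-3,2.7,-17,0,0,0],[0.4,-0.4,-23.5,0,0,0],[0.4,-0.4,-23.5,0,0,0],[0.4,-0.4,-23.5,0,0,0]]]' 1
python3 - <<'E'
from go import *
o=get_obs();print(((o['tool_pos']-rim)@np.c_[X,Y,Z]*1000).round(2),(o['force']@np.c_[X,Y,Z]).round(1),o['joint_pos'].round(1))
E
```

```text
clock: 21.22
tool_pos: [0.4896, -0.186, 0.1417]
orientation: [-158.0, -0.3, -132.7]
force: [0.3, -0.5, -0.5]
opening: 0.0005
[-6.55 -1.19 14.28] [ 0.2 -0.2 -0.7] [  8.6   0.1 -54.9  40.7 -26.9   3.3]
```

```bash
cat > st.py <<'E'
from go import *
o=get_obs();print('fork mm',((o['tool_pos']-rim)@np.c_[X,Y,Z]*1000).round(2),'F fork',(o['force']@np.c_[X,Y,Z]).round(1),o['joint_pos'].round(1)[2])
E
python3 -m pendant '[[[0.6,-0.6,-1.2,0,0,0],[1.3,-1.2,-2.5,0,0,0],[1.7,-1.6,-3.3,0,0,0],[1.7,-1.6,-3.3,0,0,0]]]';python3 st.py
python3 -m pendant '[[[0.6,-0.6,-1.2,0,0,0],[1.3,-1.2,-2.5,0,0,0],[1.3,-1.2,-2.5,0,0,0]]]';python3 st.py
```

```text
clock: 21.72
tool_pos: [0.4918, -0.1873, 0.1388]
orientation: [-158.0, -0.2, -132.7]
force: [-1.0, 2.9, 4.6]
opening: 0.0003
fork mm [-6.22 -0.64 10.4 ] F fork [0.4 1.4 5.3] -55.2
clock: 22.1
tool_pos: [0.4925, -0.1888, 0.1357]
orientation: [-158.0, -0.3, -132.7]
force: [-1.1, 1.2, 3.5]
opening: 0.0004
fork mm [-6.74 -1.27  7.02] F fork [0.7 0.1 3.8] -55.4
```

Pushing with about 4–5 N and the pin is advancing. Going on in 1 mm steps until the force rises.

```bash
python3 -m pendant '[[[0.4,-0.4,-0.8,0,0,0],[0.9,-0.8,-1.6,0,0,0],[0.9,-0.8,-1.6,0,0,0]]]';python3 st.py
python3 -m pendant '[[[0.4,-0.4,-0.8,0,0,0],[0.4,-0.4,-0.8,0,0,0]]]';python3 st.py
```

```text
clock: 22.48
tool_pos: [0.4934, -0.1895, 0.1341]
orientation: [-158.0, -0.3, -132.7]
force: [-1.1, 0.5, 2.4]
opening: 0.0007
fork mm [-6.65 -1.2   5.04] F fork [ 0.4 -0.4  2.6] -55.5
clock: 22.72
tool_pos: [0.4939, -0.1899, 0.1333]
orientation: [-158.0, -0.3, -132.7]
force: [-0.3, 0.8, 3.7]
opening: 0.0003
fork mm [-6.64 -1.17  4.09] F fork [1.5 0.4 3.5] -55.6
```

```bash
python3 -m pendant '[[[0.3,-0.3,-0.6,0,0,0],[0.3,-0.3,-0.6,0,0,0]]]';python3 st.py
```

```text
clock: 22.98
tool_pos: [0.4942, -0.1902, 0.1329]
orientation: [-158.0, -0.3, -132.7]
force: [-2.3, 1.1, 4.3]
opening: 0.0006
fork mm [-6.55 -1.14  3.43] F fork [ 0.5 -0.7  4.9] -55.6
```

```bash
for i in 1 2; do python3 -m pendant '[[[0.3,-0.3,-0.6,0,0,0],[0.3,-0.3,-0.6,0,0,0]]]' | tail -2;python3 st.py; done
```

```text
force: [-6.3, 4.5, 9.6]
opening: 0.0002
fork mm [-6.4  -1.17  3.  ] F fork [-0.8 -1.  12.2] -55.7
force: [-12.7, 8.5, 16.9]
opening: 0.0007
fork mm [-6.27 -1.18  2.63] F fork [-2.6 -2.3 22.5] -55.7
```

```bash
python3 -m pendant '[[[0.3,-0.3,-0.5,0,0,0],[0.3,-0.3,-0.5,0,0,0]]]' | tail -2;python3 st.py
python3 -m pendant '[[[-4,4,12,0,0,0],[-12,11,40,0,0,0],[-12,11,40,0,0,0],[-12,11,40,0,0,0]]]' -1; python3 head.py w13.png
```

```text
force: [-19.1, 13.8, 24.1]
opening: 0.0005
fork mm [-6.16 -1.19  2.33] F fork [-5.3 -2.7 33.2] -55.8
clock: 24.22
tool_pos: [0.4831, -0.1799, 0.1708]
orientation: [-158.0, -0.3, -132.7]
force: [0.9, -0.7, 0.4]
opening: 0.0349
z -7 43 Y [-11.5  11.3] X [-5.3  6.8  7.5] V 193.0
z -5 47 Y [-8.2  6.3] X [6.4 6.9 7.6] V 186.0
z -3 45 Y [-7.7  7.4] X [6.2 7.1 7.7] V 186.0
z -1 55 Y [-8.1  7.3] X [6.4 7.1 7.9] V 172.0
z 1 300 Y [-8.1  7.3] X [-8.3  1.7  7.6] V 141.5
z 3 365 Y [-8.   6.7] X [-7.7 -0.4  6.9] V 141.0
```

View pics/c_w13.png

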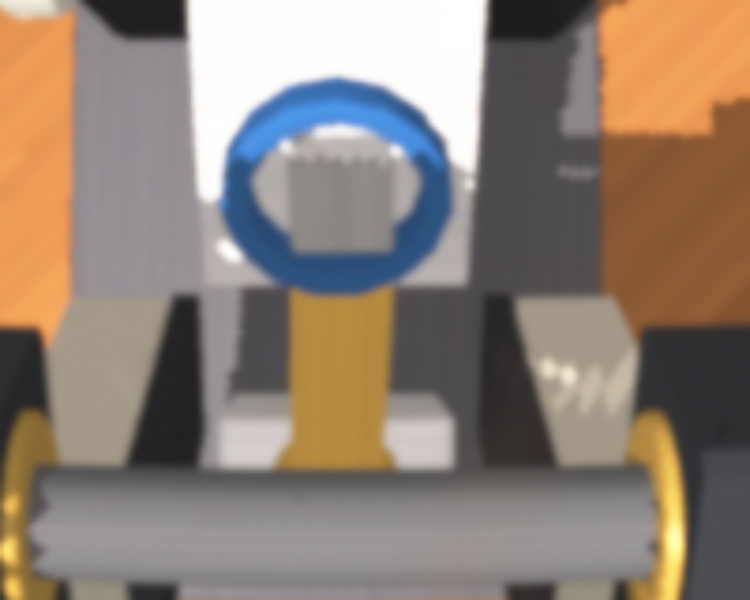

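The head sits centred in the blue collar (crop (340,200)). I'll check its top height against the rim, its tilt, and whether the flaps and the rest still stand as before.

Run:
```python
from go import *
import pickle
for i in range(2):
    s=snap('wrist');C=cloud(s,True);F=(C-rim)@np.c_[X,Y,Z]*1000;hsv=cv2.cvtColor(s['pixels'],cv2.COLOR_RGB2HSV)
    k=(abs(F[...,0])<6)&(abs(F[...,1])<6)&(F[...,2]>-2)&(F[...,2]<6);G=F[k]
    A=np.c_[G[:,:2],np.ones(len(G))];c=np.linalg.lstsq(A,G[:,2],rcond=None)[0]
    r=np.hypot(F[...,0],F[...,1]);B=(r>14)&(r<18)&(abs(F[...,2])<3)&(hsv[...,0]>98)&(hsv[...,0]<130)&(hsv[...,1]>110)
    print('top',len(G),c[2].round(2),'tilt rad',c[:2].round(3),'rim z',np.median(F[B][:,2]).round(2),'head XY',np.median(G[:,:2],0).round(1))
s=snap('side');C=cloud(s);d=pickle.load(open('d0.pkl','rb'))['side']
ex=np.array([np.cos(np.radians(20)),np.sin(np.radians(20))]);ey=np.array([-ex[1],ex[0]])
q=C-[.545,.228,0];Xc=q[...,:2]@ex;Yc=q[...,:2]@ey
for y in(-.08,-.07,.07,.08):
    k=(abs(Xc)<.05)&(abs(Yc-y)<.004)&(C[...,2]>.076)&(C[...,2]<.13);print('flap',y,k.sum(),np.median(C[k][:,2]).round(3) if k.any() else None)
df=np.abs(s['pixels'].astype(int)-d['pixels']).max(-1)>60
n,l,st,ce=cv2.connectedComponentsWithStats(df.astype(np.uint8));print([(st[i].tolist()) for i in range(1,n) if st[i][4]>25])
```

```text
top 368 2.1 tilt rad [-0.012 -0.011] rim z -0.13 head XY [0.  0.1]
top 372 2.15 tilt rad [0.01  0.004] rim z -0.06 head XY [ 0.3 -0.1]
flap -0.08 18 0.098
flap -0.07 9 0.089
flap 0.07 104 0.089
flap 0.08 101 0.097
[[46, 0, 49, 5, 217], [183, 0, 26, 4, 35], [183, 2, 49, 87, 1826], [20, 12, 10, 8, 48], [46, 22, 54, 44, 1506], [93, 44, 250, 254, 13663], [1, 123, 11, 8, 55], [63, 131, 162, 137, 5868], [0, 145, 75, 123, 4002], [17, 174, 7, 8, 33], [288, 182, 12, 7, 42], [288, 186, 40, 21, 134], [75, 265, 51, 18, 242], [150, 287, 6, 11, 43], [31, 288, 43, 46, 989], [38, 289, 259, 127, 12401], [138, 302, 15, 12, 101], [287, 304, 15, 8, 63], [139, 312, 13, 13, 86]]
```

The head stands 2.2 mm proud (nominal 2), tilt is about 0.01 rad, the flaps are open and the gripper is clear. Handing in.

```bash
python3 -m pendant '[[[-6,5,20,0,0,0],[-12,11,40,0,0,0],[-12,11,40,0,0,0],[-12,11,40,0,0,0]]]'; python3 -c "
from plant import *
print(close_job())"
```

```text
clock: 24.92
tool_pos: [0.4709, -0.1692, 0.2104]
orientation: [-158.0, -0.3, -132.7]
force: [-0.7, 0.3, -0.5]
opening: 0.0863
the job is handed in; nothing more can be done
None
```

The pin is seated in the blue collar and the job is handed in at about 25 s of the 51 s allowed. No verdict was reported.

**What I did:**
- I folded both flaps of the middle carton back to about 2.3 rad by opening the closed fingers between them.
- I took out the pin, but joint 3 hit its stop at the full 35° lean. I put the pin back in its socket and regripped it with the tool pitched 13°.
- I fed the pin through the fork and link, released it, and pushed it home with the closed fingertips. The push peaked at about 33 N on the wrist.

**Last checks before handing in:**
- **Pin:** its head stands about 2.2 mm above the collar rim (nominal 2). It is centred within about 0.3 mm and tilted about 0.01 rad.
- **Flaps and gripper:** both flaps are still folded back, though the right one was seen by only a few depth points. The gripper is open, about 80 mm clear, with no contact force.
- **Other objects:** I moved nothing else that I know of. The before-and-after side picture showed changes I put down to the arm, its shadow, the flaps and the pin, but I did not measure the plug or the other items again after the second lift.
- **Disagreements:** the wrist camera put the collar rim about 1.4 mm higher than the stated dimensions give. I therefore relied on camera-relative measures. I also felt only about 2–5 N while the link was being drawn in, below the stated 5–15 N. The final height says the pin is home.

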